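# Clear the weight case and hold its lid open

## Robot

A 6-joint arm with a two-finger parallel gripper is mounted at the origin on the work surface. World frame = base frame: x ahead of the robot, y to its left, z up, the work surface at z = 0. Lengths are in m, angles in rad, forces in N, time in s.
With the tool pointing down it reaches from about 0.3 to 0.875 m from the base axis. Payload 4.2 kg.
Tool frame: the origin (TCP) lies midway between the tips of the shut fingers; the grasp point (between the pads) lies 19 mm behind it; z points along the fingers, y is the line along which they close (so a half turn about z gives the same grasp; the last joint's range is limited). The gripper opens to 85 mm and grips with 20 to 120 N. Pads are 22 mm wide; open, the fingers measure 114 mm over their backs; the gripper's body (76 mm by 85 mm) begins 54 mm behind the grasp point. The pads swing forward as they close: fully open they stand 13 mm farther back than shut.
Start: joints at [1.084, 0.32, 1.565, -0, 1.257, -0.02], TCP at [0.259, 0.513, 0.231] pointing down, gripper open.
Joint ranges: [-3.11, 3.11], [-0.84, 2.01], [0.21, 2.61], [-1.34, 4.49], [0.05, 2.63], [-2.56, 2.56]. Speed limits (rad/s): [2.57, 2.57, 3.14, 3.14, 3.14, 3.14].

## Interface

Orientations are given as a unit quaternion [x, y, z, w].
In Python, from station import * gives the robot as it stands.
- The arm moves only by the tool drive_tool, never from a script. Its argument "steps" is a list of rows, each a list of 2 entries, a list of its own where there are three numbers: the shift along the tool's x, y, z normalised to -1 to 1, where 1 is 200 mm, then the turn, a rotation vector about the tool's x, y, z normalised to -1 to 1, where 1 is 0.5 rad. A call has exactly 5 rows; each row is the pose to reach, as a shift and turn from the pose commanded when the call began, along the tool's axes at that moment; what a row does not reach only later rows make up. A row lasts 1/8 s, in which the tool goes at most 62.5 mm and 10.7 degrees, less where a joint would pass 70% of its speed; a pose out of reach is approached as far as the arm can. A call with a number of a shift or a turn outside -1 to 1 is refused whole. A call with a gripper value outside its range is refused whole. "grip" is the opening, from -1 (shut) to 1 (fully open), set as the call begins (left out, the last holds). The fingers move at their own pace and stop on an object; the grip force is fixed at half the most. Time passes only in rows, so rows that repeat a pose let the fingers close, or fill a call up. It gives the time, the measured TCP pose, the force, the opening and the grip force at its end, in the units of the state.
- sense(): the state, without advancing time (a new reading comes with each control period).
- capture(name): name is "side" or "top" or "wrist"; returns a dict with "image" (420x560x3 uint8, red, green, blue), "vfov" (degrees; the focal length in pixels is half the picture's height over the tangent of half this angle, whatever the lens; pixels are square), "cx", "cy" (the principal point, pixels), "position" and "attitude" of the camera in the world; the wrist camera has in their place "mount" (4x4, takes a point from camera to tool coordinates, whose origin is the TCP and whose axes are the flange's). Camera axes: x right, y down, z forward; pixel columns grow to the right and rows downward; lengths in m; the calibration is good to about 2 mm. A picture is of the moment at which its call begins: read the wrist's pose just before it. There is no depth.
- finish_job(): hands the job in; it is judged then, once.
The state is a dict: "time_s": time; "joint_pos": joint angles; "joint_vel": joint speeds; "effort": joint torques, N m; "tool_pos": TCP position; "tcp_rot": TCP orientation; "force": force on the tool from outside, world axes, zero at the start; "torque": the same for the moment, N m; "width": finger opening in m; "gripper_force": force on a finger pad.
Only numpy, scipy, OpenCV 4.12 (cv2) and the standard library are available. Lean on these libraries where they do the work, as an engineer would, in place of code of your own. Each camera call takes 0.05 s, during which the arm holds its last target. There are 200 camera calls.

## Task

Two amber jars have been left on the lid of the dark wooden weight case: stand them upright in the row on the beech tray, one centred on each of the two green discs that mark the empty places. With the lid cleared, raise it by its brass grip and hold it open at 60 degrees from shut so that the weights can be counted; it falls shut if let go, so finish while still holding it there with the fingers. Leave the other jars and the glassware and instruments where they stand.

Things in the scene. Friction and masses are not known exactly. Their poses are not given: they have to be found in the camera images.
- jar_a_mid (a point): Amber glass jar with a white cap, a round upright cylinder 44 mm in diameter and 75 mm tall, about 150 g, left standing on the case's lid. The point is its centre, half-way up (37.5 mm above its base); z is up along the jar.
- jar_b_mid (a point): A second jar just like jar_a, also on the lid. Either jar may go to either disc.
- place_1: Flat green disc 44 mm in diameter set level in the floor of the tray, marking an empty place in the row. Origin at its centre, at the height of the tray's floor, on which a jar stands. Nothing sticks up.
- place_2: The second green disc, the other empty place.
- tray: Fixed pale beech tray, 110 mm (x) by 300 mm (y), its rim 14 mm above the table and its floor 8 mm above the table. Origin at the centre of its underside. Its y axis runs along the row of four places, which are 64 mm apart, at y = -96, -32, 32 and 96 mm, x = 0; which two are empty varies.
- row_jar_1_mid (a point): A jar of the same kind already standing in the row on the tray (centre, half-way up); leave it alone.
- row_jar_2_mid (a point): The other jar already standing in the row; leave it alone.
- case: Fixed dark wooden case of brass weights, 160 mm (x) by 260 mm (y), walls up to 85 mm above the table, with a 12 mm thick lid of the same outline on top, so that the shut lid's upper face is 97 mm above the table. Origin at the centre of its underside; its x axis points away from the grip, towards the hinge.
- lid_hinge (a point): Middle of the lid's hinge line, on the case's upper far edge, 80 mm along the case's x from its origin and 85 mm above the table. The hinge line runs along the case's y.
- lid_grip (a point): Centre of the lid's brass grip: a cylinder 20 mm in diameter and 30 mm long with its axis along the case's y, carried on a neck 14 mm wide and 8 mm thick, 35 mm beyond the middle of the lid's free edge. With the lid shut it is 195 mm from the hinge towards the case's -x and 91 mm above the table, with free space all round and under it. Its two flat ends can be pinched from above, 30 mm apart, and it can turn between the fingers as the lid swings. The point moves with the lid.
- lid (a joint): Lid's opening angle in rad: 0 shut, growing as the free edge rises; a stop at 1.4. The lid weighs about 350 g, has no friction to speak of and falls shut from any angle.
- dish: White porcelain dish, 76 mm across and 32 mm tall, standing behind; leave it alone. Origin under its centre.
- funnel: Green glass funnel standing mouth down, 84 mm across, 105 mm tall; leave it alone. Origin under its centre.
- thermometer_case: Brass thermometer case standing on its 48 mm foot, 143 mm tall; leave it alone. Origin under its centre.
Mind the look-alikes: they are no part of the job. What is shaped like the part that bears jar_a_mid but pink or red is not meant.

How it is judged:
On the way:
1. both jars from the lid stand released and upright in the row, one on each green disc, the lid still shut (((horizontal distance between jar_a_mid and place_1 below 0.012 m and horizontal distance between jar_b_mid and place_2 below 0.012 m) or (horizontal distance between jar_a_mid and place_2 below 0.012 m and horizontal distance between jar_b_mid and place_1 below 0.012 m)) and angle between each of jar_a_mid, jar_b_mid's own z axis and vertical below 0.1 rad and z of each of jar_a_mid, jar_b_mid in the frame of tray below 0.052 m and contact force between each of jar_a, jar_b and the fingers below 0.1 N and value of joint lid below 0.1 rad), for 0.2 s.
At the end, for the whole second after the job is handed in: Both jars stand upright (within 6 degrees) on the tray floor, released, each within 12 mm of the centre of its own green disc; the lid is held still by the fingers (contact over 0.8 N) at 60 degrees, give or take 7, with no other thing propping it (((horizontal distance between jar_a_mid and place_1 below 0.012 m and horizontal distance between jar_b_mid and place_2 below 0.012 m) or (horizontal distance between jar_a_mid and place_2 below 0.012 m and horizontal distance between jar_b_mid and place_1 below 0.012 m)) and angle between each of jar_a_mid, jar_b_mid's own z axis and vertical below 0.1 rad and z of each of jar_a_mid, jar_b_mid in the frame of tray below 0.052 m and contact force between each of jar_a, jar_b and the fingers below 0.1 N and value of joint lid between 0.925 and 1.17 rad and velocity of joint lid between -0.1 and 0.1 rad/s and contact force between lid and the fingers above 0.8 N and contact force between lid and jar_a below 0.2 N and contact force between lid and jar_b below 0.2 N and contact force between lid and row_jar_1 below 0.2 N and contact force between lid and row_jar_2 below 0.2 N and contact force between lid and dish below 0.2 N and contact force between lid and funnel below 0.2 N and contact force between lid and thermometer_case below 0.2 N); the arm keeps its last pose, push and grip.
It fails at once if a jar or instrument that was to be left alone is shifted by more than 15 mm (distance of any of row_jar_1_mid, row_jar_2_mid, dish, funnel, thermometer_case from where it was at the start of the episode above 0.015 m).
It fails at once if a jar is tipped over (angle between any of jar_a_mid, jar_b_mid, row_jar_1_mid, row_jar_2_mid's own z axis and vertical above 0.6 rad).
It also fails if it takes over 72 s, if anything falls off the work surface, if the arm or the gripper's body presses on something with over 40 N, if the wrist force passes 120 N, or if a joint passes its speed limit or range.

## Working session

There is one attempt and no reset: what is moved stays moved. The work goes in short steps, Python scripts to look and compute and a tool call to move; the robot and the scene stay as the last step left them, time stands still between calls to the robot, and variables do not carry over. Pictures are saved under pics/ and viewed, at most 10 in all, crops included, and the job is handed in when it is done.

Besides the shell and the picture viewer there is one more tool, called after "Request:" as name(argument=value, ...), one argument or row to a line, values as JSON. drive_tool: Moves the arm, as the interface text tells. Scaled input: -1 to 1 covers 200 mm each way for a shift and 0.5 rad each way for a turn. Its arguments: {"type":"object","properties":{"steps":{"type":"array"},"grip":{"type":"number"}},"required":["steps"]}

```bash
mkdir -p pics; ls; python3 - <<'E'
from station import *
import cv2
s=sense();print({k:s[k] for k in("time_s","tool_pos","tcp_rot","width")})
for n in("side","top"):
    c=capture(n);cv2.imwrite(f"pics/{n}0.png",c["image"][:,:,::-1])
    print(n,{k:v for k,v in c.items() if k!="image"})
E
```

```text
pics
{'time_s': 0.0, 'tool_pos': array([0.25855229, 0.51304159, 0.23046459]), 'tcp_rot': array([ 2.31280859e-01,  9.72886608e-01, -8.77818366e-04, -2.03796462e-04]), 'width': 0.08522018045100663}
side {'vfov': 51.611623935730655, 'cx': 279.29093996225265, 'cy': 208.69213198394667, 'position': array([-0.10816483, -0.84465282,  0.72726153]), 'attitude': array([ 0.8065721 , -0.29246332,  0.16871393, -0.48522393])}
top {'vfov': 57.524920464391556, 'cx': 278.5244167983904, 'cy': 198.95215199468436, 'position': array([0.42618169, 0.00771962, 1.21028144]), 'attitude': array([-0.69809666,  0.7115205 , -0.06037858,  0.05247914])}
```

View pics/top0.png

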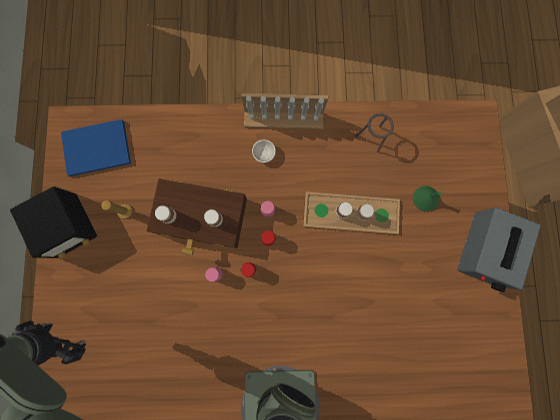

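View pics/side0.png

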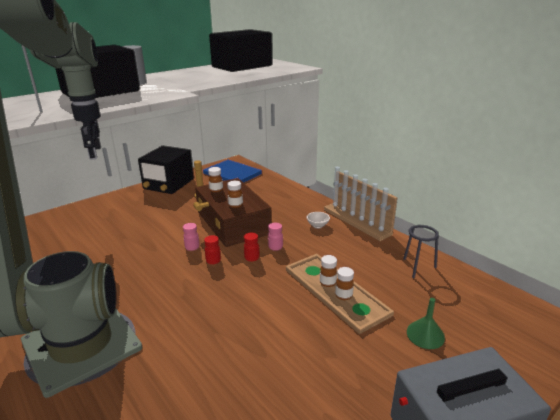

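Top view: the lid jars' caps are at about (165,214) and (212,217), and the grip is at (188,247). The green discs are at (321,211) and (382,215), with the row jars between them and pink/red decoys near the case. Next I'll measure these.

```bash
cat >h.py <<'E'
import numpy as np,cv2
from scipy.spatial.transform import Rotation as R
from station import *
def ray(c,u,v):
    f=c["image"].shape[0]/2/np.tan(np.radians(c["vfov"])/2)
    return R.from_quat(c["attitude"]).apply([(u-c["cx"])/f,(v-c["cy"])/f,1])
def onz(c,u,v,z):
    d=ray(c,u,v);p=np.array(c["position"]);return p+d*(z-p[2])/d[2]
def blobs(m,mn=20):
    n,l,st,ce=cv2.connectedComponentsWithStats(m.astype(np.uint8))
    return [(st[i,4],ce[i],l==i) for i in range(1,n) if st[i,4]>=mn]
def rel(p,rv=(0,0,0)):
    "world target TCP -> tool shift in units"
    s=sense();return R.from_quat(s["tcp_rot"]).inv().apply(np.array(p)-s["tool_pos"])/0.2
E
python3 - <<'E'
from h import *
for n in("top","side"):
    c=capture(n);im=c["image"];h=cv2.cvtColor(im,cv2.COLOR_RGB2HSV);H,S,V=[h[:,:,i].astype(int) for i in range(3)]
    print(n,"green")
    for a,ce,_ in blobs((H>40)&(H<85)&(S>120)&(V>50)): print(a,ce.round(1),onz(c,*ce,.008).round(4))
    print("white")
    for a,ce,_ in blobs((S<60)&(V>150),30):
        if 100<ce[0]<450 and 130<ce[1]<300: print(a,ce.round(1),"lid",onz(c,*ce,.172 if n=="top" else .165).round(4),"tray",onz(c,*ce,.083).round(4))
    if n=="top":
        print("brass")
        for a,ce,_ in blobs((H>15)&(H<28)&(S>120)&(V>110),15): print(a,ce.round(1),onz(c,*ce,.091).round(4))
        # case lid
        for a,ce,m in blobs((V<75)&(S>60),800):
            print("dark",a,ce.round(1))
            if 150<ce[0]<260:
                r=cv2.minAreaRect(np.argwhere(m)[:,::-1].astype(np.float32));print(r[1]);print(np.array([onz(c,*q,.097) for q in cv2.boxPoints(r)]).round(3))
        for a,ce,m in blobs((H<25)&(S>40)&(S<130)&(V>140),100): 
            r=cv2.minAreaRect(np.argwhere(m)[:,::-1].astype(np.float32));print("beech",a,r,np.array([onz(c,*q,.014) for q in cv2.boxPoints(r)]).round(3).tolist())
        cv2.imwrite("pics/crop1.png",cv2.resize(im[160:300,90:290,::-1],None,fx=4,fy=4,interpolation=cv2.INTER_CUBIC))
E
```

```text
top green
128 [321. 210.] [ 0.5817 -0.1416  0.008 ]
61 [383.2 213.1] [ 0.5682 -0.3387  0.008 ]
white
211 [267.7 152.1] lid [0.7271 0.0222 0.172 ] tray [0.7528 0.0234 0.083 ]
141 [345.2 208.5] lid [ 0.5635 -0.1878  0.172 ] tray [ 0.5753 -0.2046  0.083 ]
138 [366.6 210.2] lid [ 0.5578 -0.2466  0.172 ] tray [ 0.569  -0.2684  0.083 ]
163 [161.5 212.5] lid [0.5617 0.314  0.172 ] tray [0.5733 0.3402 0.083 ]
160 [210.8 216.4] lid [0.5485 0.1799 0.172 ] tray [0.559  0.1947 0.083 ]
brass
43 [170.5  30.7] [1.1547 0.326  0.091 ]
496 [196.6  51.1] [1.0832 0.2422 0.091 ]
30 [219.8  43.9] [1.1069 0.1694 0.091 ]
41 [225.3  45.7] [1.1005 0.1521 0.091 ]
865 [248.9  66.9] [1.0276 0.078  0.091 ]
312 [275.4  56. ] [ 1.0632 -0.0058  0.091 ]
781 [303.5  72.7] [ 1.0055 -0.0928  0.091 ]
300 [217.  80.] [0.9851 0.1774 0.091 ]
18 [224.2  60.9] [1.0489 0.1553 0.091 ]
730 [331.4  77.4] [ 0.9884 -0.1798  0.091 ]
19 [232.8  65.5] [1.0328 0.1282 0.091 ]
160 [357.2  66.1] [ 1.0252 -0.2625  0.091 ]
488 [385.1  82.3] [ 0.9695 -0.347   0.091 ]
512 [276.4  80. ] [ 0.9824 -0.0074  0.091 ]
16 [224.8  71.4] [1.0134 0.1535
[... 1713 characters left out ...]
4773 0.6247 0.083 ]
80 [213.8 170.4] lid [0.5602 0.3171 0.165 ] tray [0.6577 0.4866 0.083 ]
92 [233.6 184.6] lid [0.5471 0.182  0.165 ] tray [0.6427 0.3317 0.083 ]
56 [215.  185.8] lid [0.4989 0.2121 0.165 ] tray [0.5874 0.3662 0.083 ]
61 [234.6 201.1] lid [0.4864 0.0879 0.165 ] tray [0.5731 0.2238 0.083 ]
203 [318.2 217.4] lid [ 0.6009 -0.1346  0.165 ] tray [ 0.7043 -0.0311  0.083 ]
155 [328.7 260.7] lid [ 0.4811 -0.2924  0.165 ] tray [ 0.567  -0.2118  0.083 ]
173 [345.4 273.1] lid [ 0.4757 -0.3479  0.165 ] tray [ 0.5608 -0.2754  0.083 ]
74 [328.3 280. ] lid [ 0.4306 -0.3412  0.165 ] tray [ 0.5092 -0.2678  0.083 ]
69 [345.4 293.3] lid [ 0.4261 -0.3939  0.165 ] tray [ 0.5041 -0.3282  0.083 ]
```

View pics/crop1.png

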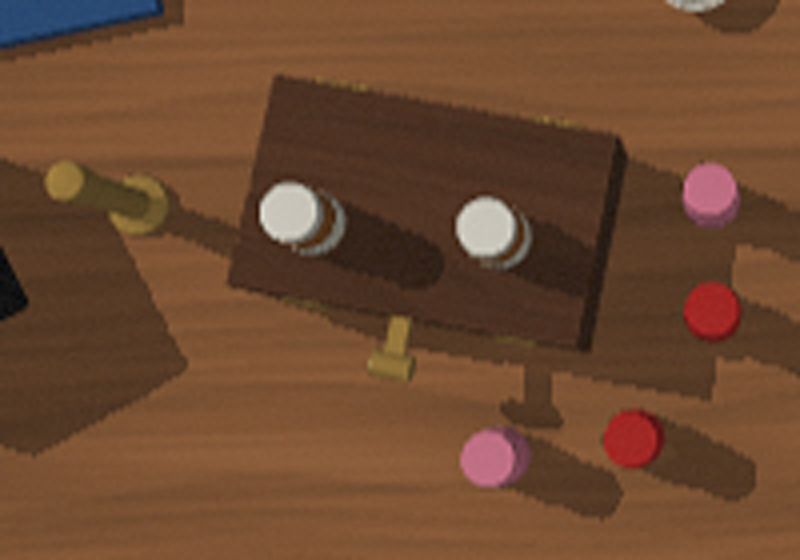

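The crop confirms the two caps at crop (292,212) and (488,227), i.e. full-image (162.6,212.6) and (211.6,216.4). The grip is at crop (391,362), and the lid corners are visible. I'll move above jar A while turning the closing line towards tray x.

Request:
drive_tool(
  steps=[
    [[-0.2,-0.02,-0.05],[0,0,0.2]],
    [[-0.45,-0.05,-0.1],[0,0,0.4]],
    [[-0.7,-0.08,-0.2],[0,0,0.7]],
    [[-0.9,-0.11,-0.25],[0,0,1]],
    [[-0.9,-0.11,-0.25],[0,0,1]],
  ],
  grip=1,
)

```text
time_s: 0.82
tool_pos: [0.4118, 0.4115, 0.2819]
tcp_rot: [0.466, 0.885, 0.001, 0.0]
force: [0.1, 1.2, 0.2]
width: 0.0854
gripper_force: 0.0
```

```bash
cat >>h.py <<'E'
def plan(p,yaw):
    "shift & turn units so TCP at p, tool down, closing line (tool y) at world angle yaw"
    s=sense();Rt=R.from_quat(s["tcp_rot"])
    y=np.array([np.cos(yaw),np.sin(yaw),0]);z=np.array([0,0,-1.]);G=R.from_matrix(np.c_[np.cross(y,z),y,z])
    print("t",round(s["time_s"],2),"tcp",s["tool_pos"].round(4),"shift",rel(p).round(3),"turn",((Rt.inv()*G).as_rotvec()/.5).round(3),"w",round(s["width"],4))
E
python3 - <<'E'
from h import *
plan([.561,.311,.28],-.1)
c=capture("wrist");print({k:v for k,v in c.items() if k!="image"})
c=capture("top")
L=lambda x,y:((x+.5)/4-.5+90,(y+.5)/4-.5+160)
for q in[(276,75),(614,138),(580,350),(230,287)]: print(onz(c,*L(*q),.097).round(4))
print("grip",onz(c,*L(391,362),.098).round(4),onz(c,*L(391,362),.091).round(4))
E
```

```text
t 0.82 tcp [0.4118 0.4115 0.2819] shift [-0.836  0.332  0.01 ] turn [ 3.0e-03 -1.0e-03  1.4e+00] w 0.0854
{'vfov': 64.6630015775973, 'cx': 278.0254573341888, 'cy': 207.88371131304612, 'mount': array([[-9.46034893e-04, -9.64503623e-01, -2.64067919e-01,
         6.63318587e-02],
       [ 9.99999533e-01, -9.64081837e-04, -6.12494956e-05,
        -1.18620932e-03],
       [-1.95507725e-04, -2.64067854e-01,  9.64504085e-01,
        -1.42453919e-01],
       [ 0.00000000e+00,  0.00000000e+00,  0.00000000e+00,
         1.00000000e+00]])}
[0.6737 0.3476 0.097 ]
[0.6218 0.0976 0.097 ]
[0.467  0.1229 0.097 ]
[0.5173 0.3761 0.097 ]
grip [0.461  0.2586 0.098 ] [0.4613 0.2601 0.091 ]
```

Request:
drive_tool(
  steps=[
    [[-0.2,0.08,0],[0,0,0.3]],
    [[-0.45,0.18,0],[0,0,0.6]],
    [[-0.7,0.28,0],[0,0,0.9]],
    [[-0.836,0.332,0],[0,0,1]],
    [[-0.836,0.332,0],[0,0,1]],
  ],
)

```text
time_s: 1.55
tool_pos: [0.5594, 0.3128, 0.2801]
tcp_rot: [0.669, 0.743, -0.001, -0.0]
force: [0.3, 0.8, 0.0]
width: 0.0855
gripper_force: 0.0
```

Request:
drive_tool(
  steps=[
    [[0,0,0],[0,0,0.2]],
    [[0,0,0],[0,0,0.4]],
    [[0,0,0],[0,0,0.4]],
    [[0,0,0],[0,0,0.4]],
    [[0,0,0],[0,0,0.4]],
  ],
)

```text
time_s: 2.17
tool_pos: [0.5587, 0.3134, 0.2813]
tcp_rot: [0.74, 0.673, -0.0, -0.0]
force: [0.4, -1.0, -0.4]
width: 0.0854
gripper_force: 0.0
```

```bash
cat >>h.py <<'E'
def wrist(name=None):
    s=sense();c=capture("wrist");M=np.array(c["mount"]);Rt=R.from_quat(s["tcp_rot"])
    c["position"]=s["tool_pos"]+Rt.apply(M[:3,3]);c["attitude"]=(Rt*R.from_matrix(M[:3,:3])).as_quat()
    if name: cv2.imwrite(name,c["image"][:,:,::-1])
    return c
E
python3 - <<'E'
from h import *
plan([.561,.311,.28],-.1)
c=wrist("pics/w1.png");h=cv2.cvtColor(c["image"],cv2.COLOR_RGB2HSV)
for a,ce,m in blobs((h[:,:,1]<60)&(h[:,:,2]>150),200):
    ct=cv2.findContours(m.astype(np.uint8),0,1)[0][0];e=cv2.fitEllipse(cv2.convexHull(ct)) if len(ct)>5 else None
    print(a,ce.round(1),e,onz(c,*(e[0]),.172).round(4))
E
```

```text
t 2.17 tcp [0.5587 0.3134 0.2813] shift [-0.011  0.012  0.007] turn [-0.    -0.     0.011] w 0.0854
201 [281.8 171.1] ((281.58544921875, 189.5793914794922), (46.75898361206055, 49.31166076660156), 1.1308197975158691) [0.5619 0.3247 0.172 ]
2060 [282.2 203. ] ((282.17767333984375, 203.0498046875), (50.38262939453125, 51.67906951904297), 2.536492109298706) [0.5614 0.3139 0.172 ]
655 [142.7 285.6] ((147.333740234375, 286.5625305175781), (26.004043579101562, 72.88645935058594), 41.04551315307617) [0.4418 0.2524 0.172 ]
630 [413.  284.8] ((407.8494873046875, 285.5611572265625), (31.843936920166016, 69.57177734375), 134.7876434326172) [0.66   0.2325 0.172 ]
526 [281.5 301.8] ((280.6425476074219, 315.0210876464844), (42.88756561279297, 47.95645523071289), 13.748978614807129) [0.5509 0.2147 0.172 ]
1359 [281.5 341.5] ((281.6076354980469, 342.6107177734375), (41.07307815551758, 46.15787887573242), 83.13184356689453) [0.5492 0.1869 0.172 ]
```

View pics/w1.png

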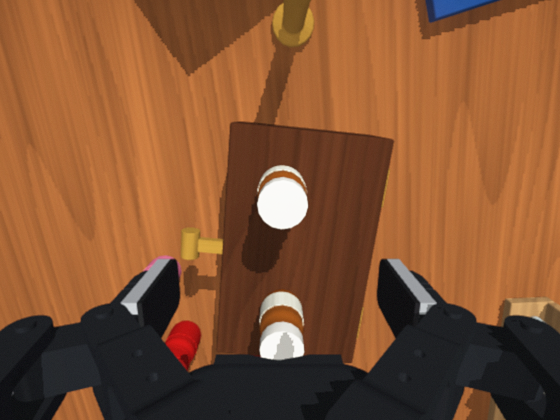

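Wrist view: jar A's cap is at pixel (282,203), with the fingers clear on either side and jar B lower in the frame. I'll descend and grip.

Request:
drive_tool(
  steps=[
    [[0,0.013,0.2],[0,0,0]],
    [[0,0.013,0.45],[0,0,0]],
    [[0,0.013,0.65],[0,0,0]],
    [[0,0.013,0.8],[0,0,0]],
    [[0,0.013,0.8],[0,0,0]],
  ],
)

```text
time_s: 2.85
tool_pos: [0.5603, 0.3119, 0.1188]
tcp_rot: [0.74, 0.672, -0.003, -0.001]
force: [0.1, -0.7, -0.9]
width: 0.0858
gripper_force: 0.0
```

Request:
drive_tool(
  steps=[
    [[0,0,0],[0,0,0]],
    [[0,0,0],[0,0,0]],
    [[0,0,0],[0,0,0]],
    [[0,0,0],[0,0,0]],
    [[0,0,0],[0,0,0]],
  ],
  grip=-1,
)

```text
time_s: 3.48
tool_pos: [0.5625, 0.3132, 0.1236]
tcp_rot: [0.74, 0.672, 0.002, 0.0]
force: [-2.0, -1.6, 5.8]
width: 0.0417
gripper_force: 60.7
```

Request:
drive_tool(
  steps=[
    [[0,0,-0.15],[0,0,0]],
    [[0,0,-0.4],[0,0,0]],
    [[-0.1,0,-0.6],[0,0,0]],
    [[-0.3,0,-0.65],[0,0,0]],
    [[-0.55,0,-0.65],[0,0,0]],
  ],
)

```text
time_s: 4.1
tool_pos: [0.5516, 0.2028, 0.2529]
tcp_rot: [0.74, 0.673, 0.002, 0.001]
force: [-0.7, -1.2, -1.6]
width: 0.0414
gripper_force: 61.3
```

Request:
drive_tool(
  steps=[
    [[-0.2,0,0],[0,0,0]],
    [[-0.45,0,0],[0,0,0]],
    [[-0.7,0,0],[0,0,0]],
    [[-0.9,0,0],[0,0,0]],
    [[-1,0,0],[0,0,0]],
  ],
)

```text
time_s: 4.72
tool_pos: [0.5316, 0.0024, 0.2516]
tcp_rot: [0.741, 0.672, 0.0, 0.0]
force: [0.0, -1.0, -1.0]
width: 0.0418
gripper_force: 61.3
```

```bash
python3 - <<'E'
from h import *
plan([.58,-.1417,.13],-.1)
c=wrist("pics/w2.png");h=cv2.cvtColor(c["image"],cv2.COLOR_RGB2HSV);H,S,V=[h[:,:,i] for i in range(3)]
for a,ce,m in blobs((H>40)&(H<85)&(S>120)&(V>50),60):
    print(a,ce.round(1),onz(c,*ce,.008).round(4))
for a,ce,m in blobs((S<60)&(V>150),200): print("w",a,ce.round(1),onz(c,*ce,.083).round(4))
E
```

```text
t 4.72 tcp [0.5316 0.0024 0.2516] shift [-0.693  0.311  0.608] turn [ 0.001 -0.     0.004] w 0.0418
w 3649 [499.5 126.3] [0.7375 0.0398 0.083 ]
w 1335 [278.8 225.2] [ 0.5282 -0.0346  0.083 ]
w 10086 [279.  310.5] [ 0.519  -0.1294  0.083 ]
```

View pics/w2.png

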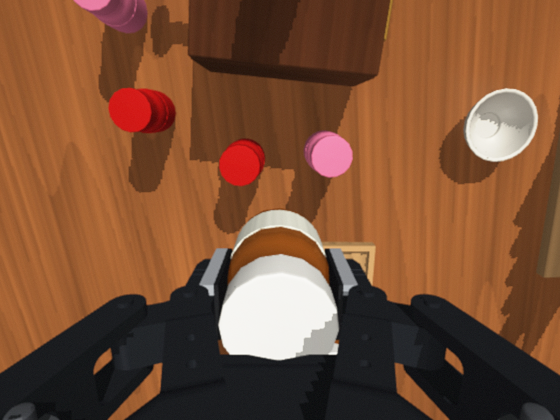

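The jar hangs upright in the fingers (cap at (279,310)), and the tray lies hidden behind the gripper. Next I move over place 1 and start down.

Request:
drive_tool(
  steps=[
    [[-0.2,0.08,0],[0,0,0]],
    [[-0.45,0.2,0],[0,0,0]],
    [[-0.65,0.3,0.1],[0,0,0]],
    [[-0.693,0.317,0.3],[0,0,0]],
    [[-0.693,0.317,0.5],[0,0,0]],
  ],
)

```text
time_s: 5.4
tool_pos: [0.5827, -0.1402, 0.1502]
tcp_rot: [0.741, 0.672, 0.001, 0.0]
force: [-0.1, -0.3, -1.5]
width: 0.0415
gripper_force: 61.3
```

Request:
drive_tool(
  steps=[
    [[0,0,0.1],[0,0,0]],
    [[0,0,0.2],[0,0,0]],
    [[0,0,0.25],[0,0,0]],
    [[0,0,0.25],[0,0,0]],
    [[0,0,0.25],[0,0,0]],
  ],
)

```text
time_s: 6.02
tool_pos: [0.5827, -0.1398, 0.1022]
tcp_rot: [0.74, 0.672, 0.001, 0.001]
force: [0.4, -1.2, -2.3]
width: 0.0415
gripper_force: 61.3
```

```bash
python3 - <<'E'
from h import *
plan([.5812,-.1416,.035],-.1)
E
```

```text
t 6.03 tcp [ 0.5827 -0.1398  0.1022] shift [-0.01  -0.007  0.336] turn [0.004 0.    0.008] w 0.0415
```

Request:
drive_tool(
  steps=[
    [[-0.01,-0.007,0.12],[0,0,0]],
    [[-0.01,-0.007,0.24],[0,0,0]],
    [[-0.01,-0.007,0.31],[0,0,0]],
    [[-0.01,-0.007,0.33],[0,0,0]],
    [[-0.01,-0.007,0.335],[0,0,0]],
  ],
)

```text
time_s: 6.65
tool_pos: [0.5809, -0.1419, 0.0349]
tcp_rot: [0.74, 0.672, 0.0, 0.001]
force: [0.0, 0.3, -1.0]
width: 0.0417
gripper_force: 61.3
```

Request:
drive_tool(
  steps=[
    [[0,0,0.005],[0,0,0]],
    [[0,0,0.008],[0,0,0]],
    [[0,0,0.008],[0,0,0]],
    [[0,0,0.008],[0,0,0]],
    [[0,0,0.008],[0,0,0]],
  ],
)

```text
time_s: 7.28
tool_pos: [0.5811, -0.142, 0.0346]
tcp_rot: [0.74, 0.672, 0.001, 0.001]
force: [-2.1, -0.5, 5.8]
width: 0.0417
gripper_force: 62.2
```

Contact with the floor. I'll release, rise and start back towards jar B.

Request:
drive_tool(
  steps=[
    [[0,0,0],[0,0,0]],
    [[0,0,0],[0,0,0]],
    [[0,0,0],[0,0,0]],
    [[0,0,0],[0,0,0]],
    [[0,0,0],[0,0,0]],
  ],
  grip=1,
)

```text
time_s: 7.9
tool_pos: [0.5803, -0.1418, 0.0326]
tcp_rot: [0.74, 0.672, 0.0, -0.0]
force: [-0.4, -0.1, -0.1]
width: 0.0855
gripper_force: 0.0
```

Request:
drive_tool(
  steps=[
    [[0,0,-0.15],[0,0,0]],
    [[0,0,-0.4],[0,0,0]],
    [[0,0,-0.65],[0,0,0]],
    [[0,0,-0.9],[0,0,0]],
    [[0,0,-1],[0,0,0]],
  ],
)

```text
time_s: 8.52
tool_pos: [0.5815, -0.1421, 0.2364]
tcp_rot: [0.74, 0.672, 0.002, 0.002]
force: [-0.4, 0.1, 0.1]
width: 0.0854
gripper_force: 0.0
```

Request:
drive_tool(
  steps=[
    [[0.2,0,0],[0,0,0]],
    [[0.45,0,0],[0,0,0]],
    [[0.7,0,0],[0,0,0]],
    [[0.95,0,0],[0,0,0]],
    [[1,0,0],[0,0,0]],
  ],
)

```text
time_s: 9.15
tool_pos: [0.5994, 0.0601, 0.2325]
tcp_rot: [0.739, 0.674, 0.0, -0.0]
force: [0.1, -0.8, 0.4]
width: 0.0851
gripper_force: 0.0
```

```bash
python3 - <<'E'
from h import *
plan([.5487,.1799,.24],-.1)
for n in("top","side"):
    c=capture(n);h=cv2.cvtColor(c["image"],cv2.COLOR_RGB2HSV);H,S,V=[h[:,:,i] for i in range(3)]
    for a,ce,m in blobs((S<60)&(V>150),30):
        if 200<ce[0]<420 and 170<ce[1]<300: print(n,a,ce.round(1),onz(c,*ce,.083).round(4))
c=wrist();h=cv2.cvtColor(c["image"],cv2.COLOR_RGB2HSV);H,S,V=[h[:,:,i] for i in range(3)]
for a,ce,m in blobs((S<60)&(V>150),200): print("w",a,ce.round(1),onz(c,*ce,.172).round(4))
E
```

```text
t 9.15 tcp [0.5994 0.0601 0.2325] shift [ 0.573 -0.308 -0.037] turn [-0.001 -0.001  0.015] w 0.0851
top 65 [323.2 204.2] [ 0.5894 -0.1396  0.083 ]
top 119 [345.6 207.7] [ 0.5777 -0.206   0.083 ]
top 139 [366.6 210.2] [ 0.569  -0.2682  0.083 ]
top 60 [207.  216.7] [0.5585 0.2058 0.083 ]
side 95 [233.7 184.6] [0.6428 0.3314 0.083 ]
side 69 [234.7 201. ] [0.5742 0.2246 0.083 ]
side 205 [318.1 217.4] [ 0.7041 -0.0309  0.083 ]
side 118 [314.1 249.9] [ 0.573  -0.1513  0.083 ]
side 148 [329.2 260.9] [ 0.5676 -0.2132  0.083 ]
side 78 [313.2 267.8] [ 0.5157 -0.2086  0.083 ]
side 177 [345.4 273.2] [ 0.5606 -0.2757  0.083 ]
side 82 [328.4 280. ] [ 0.5096 -0.2678  0.083 ]
side 89 [345.6 293. ] [ 0.5052 -0.3277  0.083 ]
w 3962 [168.1  28.7] [0.549  0.1763 0.172 ]
w 3925 [443.8 186.3] [0.7039 0.0724 0.172 ]
w 631 [142.4 286.1] [0.503  0.0223 0.172 ]
w 578 [412.4 283.8] [0.6852 0.0067 0.172 ]
w 445 [279.4 332.9] [ 0.592 -0.023  0.172]
```

Jar A stands about 1–2 mm from the disc centre. Now jar B.

Request:
drive_tool(
  steps=[
    [[0.2,-0.1,-0.05],[0,0,0.01]],
    [[0.4,-0.22,-0.05],[0,0,0.01]],
    [[0.565,-0.308,-0.03],[0,0,0.01]],
    [[0.565,-0.308,0.05],[0,0,0.01]],
    [[0.565,-0.308,0.2],[0,0,0.01]],
  ],
)

```text
time_s: 9.93
tool_pos: [0.5501, 0.1743, 0.1928]
tcp_rot: [0.742, 0.67, 0.001, 0.001]
force: [-0.3, -0.9, -0.0]
width: 0.0855
gripper_force: 0.0
```

```bash
python3 - <<'E'
from h import *
plan([.5487,.1785,.12],-.1)
c=wrist();h=cv2.cvtColor(c["image"],cv2.COLOR_RGB2HSV);H,S,V=[h[:,:,i] for i in range(3)]
for a,ce,m in blobs((S<60)&(V>150),200): print("w",a,ce.round(1),onz(c,*ce,.172).round(4))
E
```

```text
t 9.93 tcp [0.5501 0.1743 0.1928] shift [ 0.02  -0.01   0.364] turn [ 0.006 -0.    -0.004] w 0.0855
w 478 [276.8 185.7] [0.5522 0.2067 0.172 ]
w 4560 [275.2 235.2] [0.5487 0.1806 0.172 ]
w 696 [142.6 285.9] [0.4738 0.159  0.172 ]
w 664 [412.8 284.3] [0.6203 0.1446 0.172 ]
w 3421 [506.4 294.6] [0.6717 0.1329 0.172 ]
```

Request:
drive_tool(
  steps=[
    [[0.028,-0.01,0.1],[0,0,0]],
    [[0.028,-0.01,0.2],[0,0,0]],
    [[0.028,-0.01,0.3],[0,0,0]],
    [[0.028,-0.01,0.36],[0,0,0]],
    [[0.028,-0.01,0.36],[0,0,0]],
  ],
)

```text
time_s: 10.6
tool_pos: [0.5475, 0.1803, 0.12]
tcp_rot: [0.742, 0.67, -0.001, -0.0]
force: [-0.6, -0.0, 0.7]
width: 0.0852
gripper_force: 0.0
```

Request:
drive_tool(
  steps=[
    [[0,0,0],[0,0,0]],
    [[0,0,0],[0,0,0]],
    [[0,0,0],[0,0,0]],
    [[0,0,0],[0,0,0]],
    [[0,0,0],[0,0,0]],
  ],
  grip=-1,
)

```text
time_s: 11.22
tool_pos: [0.5482, 0.1816, 0.122]
tcp_rot: [0.742, 0.671, 0.001, 0.001]
force: [-0.4, -0.1, 5.0]
width: 0.0421
gripper_force: 60.8
```

Request:
drive_tool(
  steps=[
    [[0,0,-0.15],[0,0,0]],
    [[0,0,-0.4],[0,0,0]],
    [[-0.1,0,-0.6],[0,0,0]],
    [[-0.3,0,-0.65],[0,0,0]],
    [[-0.55,0,-0.65],[0,0,0]],
  ],
)

```text
time_s: 11.85
tool_pos: [0.5368, 0.0717, 0.2518]
tcp_rot: [0.741, 0.671, 0.001, 0.001]
force: [0.7, 0.0, -1.3]
width: 0.042
gripper_force: 61.3
```

Request:
drive_tool(
  steps=[
    [[-0.2,0,0],[0,0,0]],
    [[-0.45,0,0],[0,0,0]],
    [[-0.7,0,0],[0,0,0]],
    [[-0.9,0,0],[0,0,0]],
    [[-1,0,0],[0,0,0]],
  ],
)

```text
time_s: 12.48
tool_pos: [0.5158, -0.1285, 0.2504]
tcp_rot: [0.743, 0.67, -0.0, -0.0]
force: [0.6, 1.1, -1.0]
width: 0.0419
gripper_force: 61.3
```

```bash
python3 - <<'E'
from h import *
plan([.5625,-.3325,.15],-.1)
E
```

```text
t 12.47 tcp [ 0.5158 -0.1285  0.2504] shift [-0.991  0.337  0.502] turn [-0.001 -0.    -0.006] w 0.0419
```

Request:
drive_tool(
  steps=[
    [[-0.25,0.1,0],[0,0,0]],
    [[-0.5,0.2,0],[0,0,0]],
    [[-0.75,0.3,0],[0,0,0]],
    [[-0.98,0.337,0],[0,0,0]],
    [[-0.989,0.337,0.15],[0,0,0]],
  ],
)

```text
time_s: 13.1
tool_pos: [0.565, -0.334, 0.2217]
tcp_rot: [0.743, 0.67, 0.001, 0.003]
force: [-0.5, 0.5, -1.3]
width: 0.0418
gripper_force: 61.3
```

Request:
drive_tool(
  steps=[
    [[0,0,0.2],[0,0,0]],
    [[0,0,0.4],[0,0,0]],
    [[0,0,0.55],[0,0,0]],
    [[0,0,0.6],[0,0,0]],
    [[0,0,0.6],[0,0,0]],
  ],
)

```text
time_s: 13.72
tool_pos: [0.5637, -0.3302, 0.1005]
tcp_rot: [0.742, 0.671, 0.0, -0.0]
force: [-0.7, 0.9, -0.9]
width: 0.0421
gripper_force: 61.3
```

```bash
python3 - <<'E'
from h import *
plan([.5623,-.3322,.035],-.1)
E
```

```text
t 13.72 tcp [ 0.5637 -0.3302  0.1005] shift [-0.011 -0.006  0.328] turn [-0.001 -0.001 -0.001] w 0.0421
```

Request:
drive_tool(
  steps=[
    [[-0.01,-0.006,0.12],[0,0,0]],
    [[-0.01,-0.006,0.24],[0,0,0]],
    [[-0.01,-0.006,0.31],[0,0,0]],
    [[-0.01,-0.006,0.325],[0,0,0]],
    [[-0.01,-0.006,0.332],[0,0,0]],
  ],
)

```text
time_s: 14.35
tool_pos: [0.5628, -0.3328, 0.0353]
tcp_rot: [0.742, 0.671, 0.0, 0.001]
force: [1.3, 1.2, -0.8]
width: 0.0417
gripper_force: 61.3
```

Request:
drive_tool(
  steps=[
    [[0,0,0],[0,0,0]],
    [[0,0,0],[0,0,0]],
    [[0,0,0],[0,0,0]],
    [[0,0,0],[0,0,0]],
    [[0,0,0],[0,0,0]],
  ],
)

```text
time_s: 14.98
tool_pos: [0.5621, -0.3324, 0.0343]
tcp_rot: [0.742, 0.671, 0.0, -0.0]
force: [-0.2, 0.3, -1.2]
width: 0.0416
gripper_force: 61.3
```

Request:
drive_tool(
  steps=[
    [[0,0,0.005],[0,0,0]],
    [[0,0,0.01],[0,0,0]],
    [[0,0,0.014],[0,0,0]],
    [[0,0,0.014],[0,0,0]],
    [[0,0,0.014],[0,0,0]],
  ],
)

```text
time_s: 15.6
tool_pos: [0.5621, -0.3325, 0.033]
tcp_rot: [0.742, 0.671, 0.0, 0.0]
force: [-2.0, 1.5, 7.5]
width: 0.042
gripper_force: 62.2
```

Request:
drive_tool(
  steps=[
    [[0,0,0],[0,0,0]],
    [[0,0,0],[0,0,0]],
    [[0,0,0],[0,0,0]],
    [[0,0,0],[0,0,0]],
    [[0,0,0],[0,0,0]],
  ],
  grip=1,
)

```text
time_s: 16.23
tool_pos: [0.562, -0.3324, 0.0313]
tcp_rot: [0.742, 0.67, 0.0, -0.0]
force: [0.3, -0.6, 0.8]
width: 0.0853
gripper_force: 0.0
```

Request:
drive_tool(
  steps=[
    [[0,0,-0.15],[0,0,0]],
    [[0,0,-0.4],[0,0,0]],
    [[0,0,-0.65],[0,0,0]],
    [[0,0,-0.9],[0,0,0]],
    [[0,0,-1],[0,0,0]],
  ],
)

```text
time_s: 16.85
tool_pos: [0.5631, -0.3331, 0.2356]
tcp_rot: [0.742, 0.671, 0.001, 0.003]
force: [-0.3, -0.1, -0.8]
width: 0.0856
gripper_force: 0.0
```

Request:
drive_tool(
  steps=[
    [[0.2,-0.08,0],[0,0,-0.2]],
    [[0.45,-0.16,0],[0,0,-0.45]],
    [[0.7,-0.24,0],[0,0,-0.75]],
    [[0.95,-0.3,0],[0,0,-1]],
    [[1,-0.3,0],[0,0,-1]],
  ],
)

```text
time_s: 17.48
tool_pos: [0.5217, -0.1249, 0.2318]
tcp_rot: [0.552, 0.834, 0.0, -0.0]
force: [0.5, 0.1, -0.0]
width: 0.0856
gripper_force: 0.0
```

```bash
python3 - <<'E'
from h import *
plan([.459,.259,.23],1.37)
E
```

```text
t 17.48 tcp [ 0.5217 -0.1249  0.2318] shift [1.889 0.462 0.01 ] turn [ 1.000e-03 -1.000e-03 -1.936e+00] w 0.0856
```

Request:
drive_tool(
  steps=[
    [[0.2,0.05,0],[0,0,-0.2]],
    [[0.45,0.11,0],[0,0,-0.45]],
    [[0.7,0.17,0],[0,0,-0.75]],
    [[0.95,0.23,0],[0,0,-1]],
    [[1,0.24,0],[0,0,-1]],
  ],
)

```text
time_s: 18.1
tool_pos: [0.489, 0.0773, 0.2316]
tcp_rot: [0.329, 0.944, 0.0, 0.0]
force: [0.1, -0.4, -0.2]
width: 0.0854
gripper_force: 0.0
```

```bash
python3 - <<'E'
from h import *
plan([.459,.259,.23],1.37)
for n in("top","side"):
    c=capture(n);h=cv2.cvtColor(c["image"],cv2.COLOR_RGB2HSV);H,S,V=[h[:,:,i] for i in range(3)]
    for a,ce,m in blobs((S<60)&(V>150),30):
        if 310<ce[0]<420 and 170<ce[1]<300: print(n,a,ce.round(1),onz(c,*ce,.083).round(4))
E
```

```text
t 18.1 tcp [0.489  0.0773 0.2316] shift [0.682 0.619 0.008] turn [ 0.001  0.001 -0.938] w 0.0854
top 139 [323.8 207. ] [ 0.5809 -0.141   0.083 ]
top 143 [345.2 208.5] [ 0.5752 -0.2047  0.083 ]
top 138 [366.6 210.2] [ 0.569  -0.2684  0.083 ]
top 141 [388.4 212.1] [ 0.5622 -0.3329  0.083 ]
side 205 [318.1 217.4] [ 0.7041 -0.0309  0.083 ]
side 145 [313.4 249.7] [ 0.5722 -0.1494  0.083 ]
side 157 [328.7 260.7] [ 0.5671 -0.2119  0.083 ]
side 77 [313.2 267.9] [ 0.5155 -0.2085  0.083 ]
side 177 [345.4 273.2] [ 0.5606 -0.2757  0.083 ]
side 82 [328.4 280. ] [ 0.5096 -0.2678  0.083 ]
side 198 [363.5 286.8] [ 0.5536 -0.3395  0.083 ]
side 87 [345.7 293. ] [ 0.5054 -0.3279  0.083 ]
```

Both jars stand in the row, within about 1 mm, and the other two row jars are unmoved. Now the grip.

Request:
drive_tool(
  steps=[
    [[0.15,0.13,0],[0,0,-0.25]],
    [[0.35,0.31,0],[0,0,-0.5]],
    [[0.55,0.5,0],[0,0,-0.8]],
    [[0.682,0.619,0],[0,0,-0.938]],
    [[0.682,0.619,0],[0,0,-0.938]],
  ],
)

```text
time_s: 18.82
tool_pos: [0.4601, 0.2578, 0.2312]
tcp_rot: [0.101, 0.995, -0.0, 0.0]
force: [-0.3, -0.9, -0.5]
width: 0.0856
gripper_force: 0.0
```

```bash
python3 - <<'E'
from h import *
plan([.459,.259,.23],1.37)
c=wrist("pics/w3.png");h=cv2.cvtColor(c["image"],cv2.COLOR_RGB2HSV);H,S,V=[h[:,:,i] for i in range(3)]
for a,ce,m in blobs((H>17)&(H<28)&(S>120)&(V>100),200): print(a,ce.round(1),onz(c,*ce,.091).round(4))
E
```

```text
t 18.82 tcp [0.4601 0.2578 0.2312] shift [0.007 0.005 0.006] turn [-0.001  0.001 -0.003] w 0.0856
1226 [279.2 204. ] [0.4666 0.2563 0.091 ]
335 [360.5 220.2] [0.4959 0.3244 0.091 ]
314 [197.8 221.4] [0.4677 0.1818 0.091 ]
2999 [510.9 266. ] [0.5683 0.4549 0.091 ]
```

View pics/w3.png

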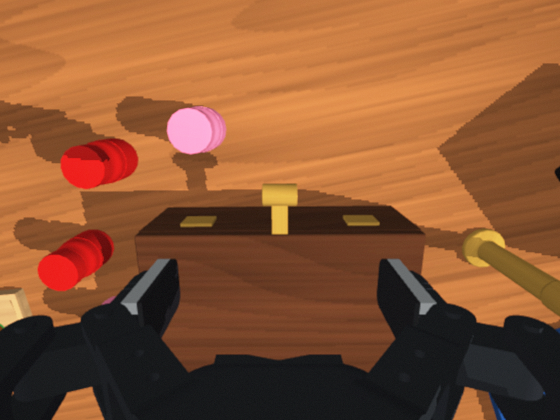

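The grip cylinder is at pixels (262–298, 184–206), centre (280,195), with its axis along the finger closing line.

```bash
python3 - <<'E'
from h import *
c=wrist()
for q in((280,195),(280,184),(280,206),(262,195),(298,195)): print(onz(c,*q,.091).round(4))
p=onz(c,280,195,.092);plan([p[0],p[1],.072],1.37)
E
```

```text
[0.4589 0.2573 0.091 ]
[0.4493 0.2593 0.091 ]
[0.4686 0.2553 0.091 ]
[0.4557 0.2419 0.091 ]
[0.462  0.2727 0.091 ]
t 18.93 tcp [0.4601 0.256  0.2313] shift [0.009 0.006 0.796] turn [-0.002  0.001 -0.008] w 0.0853
```

Request:
drive_tool(
  steps=[
    [[0.009,0.006,0.2],[0,0,0]],
    [[0.009,0.006,0.45],[0,0,0]],
    [[0.009,0.006,0.65],[0,0,0]],
    [[0.009,0.006,0.81],[0,0,0]],
    [[0.009,0.006,0.81],[0,0,0]],
  ],
)

```text
time_s: 19.55
tool_pos: [0.457, 0.2563, 0.0676]
tcp_rot: [0.103, 0.995, -0.002, -0.002]
force: [0.3, -1.0, 0.4]
width: 0.0853
gripper_force: 0.0
```

Request:
drive_tool(
  steps=[
    [[0,0,0],[0,0,0]],
    [[0,0,0],[0,0,0]],
    [[0,0,0],[0,0,0]],
    [[0,0,0],[0,0,0]],
    [[0,0,0],[0,0,0]],
  ],
  grip=-1,
)

```text
time_s: 20.18
tool_pos: [0.4585, 0.2592, 0.0708]
tcp_rot: [0.101, 0.995, 0.001, 0.001]
force: [-0.5, -1.4, 6.1]
width: 0.0291
gripper_force: 59.2
```

```bash
python3 - <<'E'
from h import *
s=sense();plan([.459,.2573,.068],1.37)
g=np.array([.459,.2573]);d=np.array([np.cos(.2),-np.sin(.2)])
a0=np.arctan2(.006,.195);r=np.hypot(.195,.006)
x=lambda a:np.array([*(d*(.195-r*np.cos(a+a0))),r*np.sin(a+a0)-.006])
Rt=R.from_quat(s["tcp_rot"])
for a in(5,10,15,20,25,30,35,40,45,50,55,60):print(a,(Rt.inv().apply(x(np.radians(a)))/.2).round(3))
E
```

```text
t 20.18 tcp [0.4585 0.2592 0.0708] shift [-0.005 -0.009  0.014] turn [ 0.003  0.004 -0.003] w 0.0291
5 [-0.006  0.    -0.085]
10 [-0.02   0.    -0.169]
15 [-0.041  0.    -0.251]
20 [-0.07   0.001 -0.332]
25 [-0.105  0.001 -0.409]
30 [-0.147  0.001 -0.483]
35 [-0.195  0.001 -0.553]
40 [-0.249  0.001 -0.619]
45 [-0.308  0.002 -0.68 ]
50 [-0.373  0.002 -0.735]
55 [-0.442  0.002 -0.785]
60 [-0.515  0.002 -0.828]
```

Request:
drive_tool(
  steps=[
    [[-0.006,0,-0.085],[0,0,0]],
    [[-0.02,0,-0.169],[0,0,0]],
    [[-0.041,0,-0.251],[0,0,0]],
    [[-0.07,0,-0.332],[0,0,0]],
    [[-0.105,0,-0.409],[0,0,0]],
  ],
)

```text
time_s: 20.8
tool_pos: [0.4781, 0.2553, 0.1511]
tcp_rot: [0.101, 0.995, 0.0, -0.001]
force: [3.3, 2.8, -4.6]
width: 0.0291
gripper_force: 59.5
```

Request:
drive_tool(
  steps=[
    [[-0.042,0,-0.074],[0,0,0]],
    [[-0.09,0,-0.144],[0,0,0]],
    [[-0.144,0,-0.21],[0,0,0]],
    [[-0.203,0,-0.271],[0,0,0]],
    [[-0.268,0,-0.326],[0,0,0]],
  ],
)

```text
time_s: 21.42
tool_pos: [0.5294, 0.2451, 0.216]
tcp_rot: [0.101, 0.995, 0.001, -0.002]
force: [-1.0, 4.0, -3.4]
width: 0.0289
gripper_force: 59.4
```

Request:
drive_tool(
  steps=[
    [[-0.035,0,-0.025],[0,0,0]],
    [[-0.069,0,-0.05],[0,0,0]],
    [[-0.105,0,-0.072],[0,0,0]],
    [[-0.142,0,-0.093],[0,0,0]],
    [[-0.142,0,-0.093],[0,0,0]],
  ],
)

```text
time_s: 22.05
tool_pos: [0.558, 0.2394, 0.2351]
tcp_rot: [0.101, 0.995, 0.001, -0.001]
force: [-2.0, 5.7, 0.1]
width: 0.0288
gripper_force: 59.7
```

```bash
python3 - <<'E'
from h import *
plan([.459+.101,.2573-.0205,.068+.1656],1.37)
s=sense();print(s["width"],s["gripper_force"],s["force"])
a=capture("side")["image"];cv2.imwrite("pics/s2.png",cv2.resize(a[60:300,100:380,::-1],None,fx=2,fy=2))
b=wrist("pics/w4.png")
E
```

```text
t 22.05 tcp [0.558  0.2394 0.2351] shift [-0.012 -0.011  0.007] turn [ 0.004 -0.005 -0.004] w 0.0288
0.0287690440748594 59.70329225063324 [-1.99679479  5.69933631  0.13359926]
```

View pics/s2.png

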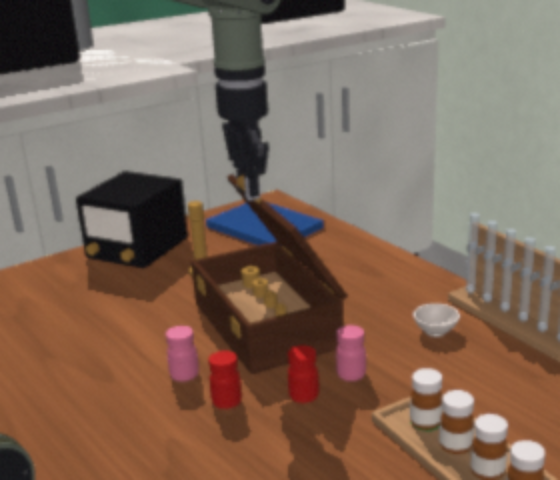

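The lid is raised with the grip held between the fingers (crop (240,182)), nothing else touches it, and all four jars stand on the tray. TCP travel puts the lid at 59–61°. I'll let it settle once, check, and hand in.

Request:
drive_tool(
  steps=[
    [[0,0,0],[0,0,0]],
    [[0,0,0],[0,0,0]],
    [[0,0,0],[0,0,0]],
    [[0,0,0],[0,0,0]],
    [[0,0,0],[0,0,0]],
  ],
)

```text
time_s: 22.78
tool_pos: [0.5577, 0.2395, 0.2349]
tcp_rot: [0.101, 0.995, 0.001, -0.001]
force: [-1.6, 5.3, 0.1]
width: 0.0294
gripper_force: 59.6
```

```bash
python3 - <<'E'
from h import *
s=sense();dz=s["tool_pos"][2]-.0695
print("angle",np.degrees(np.arcsin((dz+.006)/.1951))-1.76,s["width"],np.abs(s["joint_vel"]).max())
print(finish_job())
E
```

```text
angle 59.72204638742678 0.029412275781420374 0.0016528669907060847
the job is handed in; nothing more can be done
None
```

The job is handed in, with no verdict returned: both jars stand on their green discs (measured within about 1–2 mm of centre), and the fingers hold the lid still at about 60° (worked out from the tool's travel).

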